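Open the drill-bit case through its touch catch

TASK

The drill-bit case has a push-to-open lid, but a round screw tin is standing on it. With the fingers, gently push the tin sideways off the lid onto the rimmed tray in the other half of the case's top, sliding it all the way without lifting or gripping it, while the lid is still shut. Then press the lid down at its dark press mark until the catch lets go, and let it spring up ajar; leave the other things on the table alone.

Things in the scene. Friction and masses are not known exactly. Their poses are not given: they have to be found in the camera images.
- case: Black case fixed to the table, 170 mm in its x, y -160 to +152 mm, flat top 85 mm up. Origin at table level, 4 mm to +y of its middle. Its x runs from the front (carrying handle, sticks out 33 mm at 50 mm height) to the back (lid hinge), z up. The -y half of the top is the grey lid (x -73 to +72, y -150 to -2 mm), the +y half the tray, flush with it.
- lid (a joint): Lid angle, rad: 0 shut, flush with the tray; negative pressed in (stop at -0.055, 7 mm down at the mark); positive open. Hinge along its back edge, at case x +72 mm, top height. It lets go once pressed to about -0.045 (6 mm, about 9 N at the mark); as the finger withdraws, a spring lifts the front edge to about 0.46 rad. A part-way press leaves it shut; once released it does not catch again.
- lid_press (a point): Centre of the press mark on the lid's upper face, a dark flat disc of 22 mm diameter, in the middle of the lid's width, 125 mm from the hinge and 20 mm from the lid's front edge. It moves with the lid; shut, it is 85 mm above the table.
- tray (a point): Middle of the tray's flat deck, 85 mm above the table. In the case's frame the deck spans x -78 to +78, y 0 to +145 mm; a rim 10 mm high and 7 mm wide runs round its front, back and outer (+y) sides, none towards the lid.
- tin: Loose round metal screw tin with a plain flat top, 72 mm diameter, 35 mm high, about 0.2 kg; origin at the centre of its underside. It starts standing on the shut lid.
- drill: Bystander: red hand drill lying on its side, 1.6 kg; origin under the middle of its 200 x 62 x 62 mm body (along x, chuck and bit to +x, out to 205 mm); the handle sticks out 150 mm to +y at x -70 mm.
- jar: Bystander: closed clear jar, 64 mm diameter, 85 mm high; origin at the centre of its underside.
- screwdriver: Bystander: screwdriver lying on the table along its x axis, handle to -x; origin near its middle.
Things that resemble listed ones, but are neither listed nor needed, are in the scene too. Several things have the shape of the tin; the one meant has the colours described above.

How it is judged:
On the way, in this order (a step that is already met when the one before it is completed fails the run):
1. the tin stands on the tray, wholly clear of the lid, with the lid still shut (y of tin in the frame of case above 0.034 m and z of tin in the frame of case above 0.08 m and linear speed of tin below 0.02 m/s and value of joint lid below 0.03 rad), for 0.2 s.
2. the lid is pressed in with the fingers (value of joint lid below -0.02 rad and contact force between the fingers and lid above 1 N).
3. the lid has sprung ajar (value of joint lid above 0.3 rad), for 0.2 s.
At the end, for the whole second after the job is handed in: The lid stands ajar by itself (hinge angle above 0.3 rad, not moving) and the tin stands upright and at rest, flat on the tray inside its rim, wholly clear of the lid (its centre at least 34 mm on the tray's side) (value of joint lid above 0.3 rad and velocity of joint lid between -0.05 and 0.05 rad/s and y of tin in the frame of case between 0.034 and 0.125 m and x of tin in the frame of case between -0.06 and 0.06 m and z of tin in the frame of case between 0.08 and 0.09 m and angle between tin's own z axis and vertical below 0.1 rad and linear speed of tin below 0.02 m/s); the robot touches nothing.
It fails at once if the tin is lifted (more than 15 mm above the lid and tray) (z of tin in the frame of case above 0.1 m).
It fails at once if the tin is gripped or shoved hard (fingers press on it with over 25 N) (contact force between the fingers and tin above 25 N).
It fails at once if the tin is tipped or falls off the case (angle between tin's own z axis and vertical above 0.35 rad or z of tin in the frame of case below 0.06 m).
It fails at once if a bystander is moved by more than 20 mm (distance of any of drill, jar, screwdriver from where it was at the start of the episode above 0.02 m).
It also fails if it takes over 51 s, if anything falls off the work surface, if the arm or the gripper's body presses on something with over 40 N, if the wrist force passes 120 N, or if a joint passes its speed limit or range.

ROBOT

A 7-joint arm with a two-finger parallel gripper is mounted at the origin on the work surface. World frame = base frame: x ahead of the robot, y to its left, z up, the work surface at z = 0. Lengths are in m, angles in rad, forces in N, time in s.
With the tool pointing down it reaches from about 0.425 to 0.875 m from the base axis. Payload 4.7 kg.
Tool frame: the origin (TCP) lies midway between the tips of the shut fingers; the grasp point (between the pads) lies 19 mm behind it; z points along the fingers, y is the direction in which the jaws open and shut (so a half turn about z gives the same grasp; the last joint's range is limited). The gripper opens to 87 mm and grips with 3 to 60 N. Pads are 19 mm wide; open, the fingers measure 117 mm over their backs; the gripper's body (75 mm by 190 mm) begins 51 mm behind the grasp point.
Start: joints at [-1.204, 0.321, -0.07, 1.45, 0.023, 1.371, -0.057], TCP at [0.225, 0.61, 0.223] pointing down, gripper open.
Joint ranges: [-2.86, 2.86], [-0.3, 2.09], [-1.38, 1.24], [0.06, 2.45], [-1.56, 4.7], [0.09, 2.05], [-2.69, 2.69]. Speed limits (rad/s): [2.57, 2.57, 3.14, 3.14, 3.14, 3.14, 3.14].

INTERFACE

Orientations are given as a rotation vector (axis times angle).
In Python, from bench import * gives the robot as it stands. The module is installed in compiled form; this text tells all that it offers.
- The arm moves only by the tool play_rows, never from a script. Its argument "series" is one flat list of numbers, 7 for each row, row after row: the opening in per cent of the stroke, from 0 (shut) to 100 (fully open), then the shift along the tool's x, y, z in m, then the turn, a rotation vector about the tool's x, y, z in degrees. In form: [fingers, tx, ty, tz, rx, ry, rz, fingers, tx, ty, tz, rx, ry, rz, ...]. A call has 1 to 10 rows; each row is the pose to reach, as a shift and turn from the pose commanded when the call began, along the tool's axes at that moment; what a row does not reach only later rows make up. A row lasts 1/12 s, in which the tool goes at most 41.7 mm and 7.16 degrees, less where a joint would pass 70% of its speed; a pose out of reach is approached as far as the arm can. A call with a gripper value outside its range is refused whole. The fingers move at their own pace and stop on an object; "force" is the grip in N (left out, the last holds). Time passes only in rows, so rows that repeat a pose let the fingers close. It gives the time, the measured TCP pose, the force and the opening at its end, in the units of the state.
- get_state(): the state, without advancing time (a new reading comes with each control period).
- get_image(name): name is "side" or "top" or "wrist"; returns a dict with "frame" (400x640x3 uint8, red, green, blue), "fx", "fy", "cx", "cy" (pixels), "R" (3x3) and "t" (3): a world point X has camera coordinates R X + t. Camera axes: x right, y down, z forward; pixel columns grow to the right and rows downward; lengths in m; the calibration is good to about 2 mm. The wrist camera is an equidistant fisheye: a pixel r from the principal point sees the ray r / f radians off the axis. A picture is of the moment at which its call begins. There is no depth.
- close_job(): hands the job in, once; it reports no verdict.
The state is a dict: "time": time; "joint_positions": joint angles; "qd": joint speeds; "joint_torque": joint torques, N m; "position": TCP position; "tool_rot": TCP orientation; "ft_force": force on the tool from outside, world axes, zero at the start; "torque": the same for the moment, N m; "grip_width": opening from 0.0 (shut) to 1.0 (fully open).
Only numpy, scipy, OpenCV 4.12 (cv2) and the standard library are available. Lean on these libraries where they do the work, as an engineer would, in place of code of your own. Each camera call takes 0.05 s, during which the arm holds its last target.

## Working session

There is one attempt and no reset: what is moved stays moved. The work goes in short steps, Python scripts to look and compute and a tool call to move; the robot and the scene stay as the last step left them, time stands still between calls to the robot, and variables do not carry over. Pictures are saved under pics/ and viewed, and the job is handed in when it is done.

Besides the shell and the picture viewer there is one more tool, called after "Request:" in YAML: its name, and indented under it one key for each argument. play_rows: Moves the arm, as the interface text tells. Its arguments: {"type":"object","properties":{"series":{"type":"array"},"force":{"type":"number"}},"required":["series"]}

```bash
mkdir -p pics; python3 - <<'E'
from bench import *
import cv2
s=get_state(); print(s['time'],s['position'],s['tool_rot'],s['grip_width'],s['ft_force'])
for n in ['top','side','wrist']:
    g=get_image(n); cv2.imwrite(f'pics/{n}0.png',g['frame'][:,:,::-1]); print(n,g['fx'],g['fy'],g['cx'],g['cy'],g['R'],g['t'])
E
```

```text
0.0 [0.22444043 0.60941686 0.22144614] [-5.51250787e-01 -3.09261564e+00  3.05864755e-03] 1.0001894832201534 [ 0.16531915 -0.7486886  -0.57742977]
top 415.5792822749928 415.5792822749928 323.5382478235484 197.67455223826406 [[-0.02311272 -0.99973175  0.00149248]
 [-0.98737114  0.02259287 -0.15680497]
 [ 0.15672919 -0.00509782 -0.98762846]] [-0.01203046  0.59021313  1.27517883]
side 512.9473478095356 512.9473478095356 310.51972216590724 198.96338250875212 [[ 0.96895629 -0.24696064  0.01158215]
 [-0.15161232 -0.63055382 -0.76119353]
 [ 0.19528801  0.73580726 -0.64842136]] [-0.53641301  0.13684432  1.22053221]
wrist 309.70691628693146 309.70691628693146 319.803765692841 193.4550516027081 [[ 0.34437848  0.93882746 -0.00254252]
 [ 0.90894728 -0.33273761  0.25119817]
 [ 0.23498575 -0.08881826 -0.96793234]] [-0.64909955 -0.03215956  0.38878333]
```

View pics/top0.png

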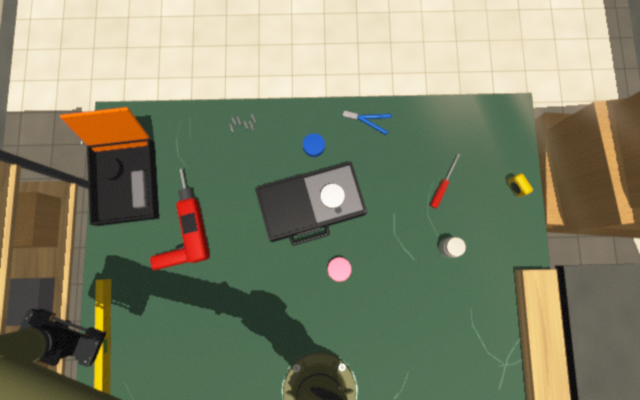

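View pics/side0.png

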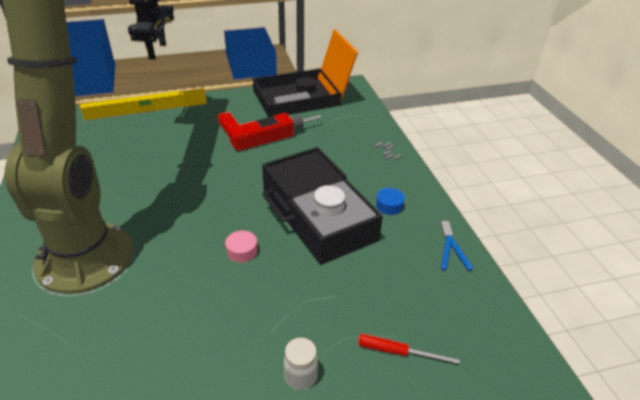

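View pics/wrist0.png

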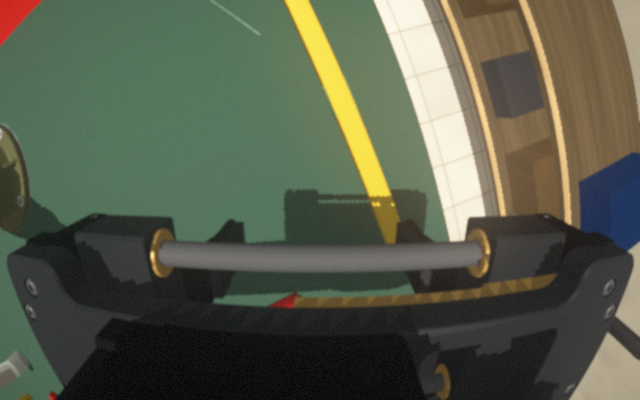

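The top view shows the case near (311,201), with its grey lid on the right and the handle on the robot's side. Things that could be taken for the tin: pale metal disc on the lid (332,195), pink disc (340,268), blue disc (313,145) and jar cap (452,246). I choose the pale metal disc, because it stands on the lid. Next I check it in a crop and measure it.

```bash
cat > h.py <<'E'
from bench import *
import cv2, numpy as np
def ray(g,uv,z):
    uv=np.asarray(uv,float).reshape(-1,2)
    d=np.c_[(uv[:,0]-g['cx'])/g['fx'],(uv[:,1]-g['cy'])/g['fy'],np.ones(len(uv))]@g['R']
    c=-g['R'].T@g['t']
    return c+d*((z-c[2])/d[:,2])[:,None]
def proj(g,X):
    p=np.atleast_2d(X)@g['R'].T+g['t']; return np.c_[g['fx']*p[:,0]/p[:,2]+g['cx'],g['fy']*p[:,1]/p[:,2]+g['cy']]
E
python3 - <<'E'
from h import *
g=get_image('top');f=g['frame']
c=f[130:290,230:400]; cv2.imwrite('pics/topcrop.png',cv2.resize(c[:,:,::-1],None,fx=4.5,fy=3.7*1,interpolation=cv2.INTER_CUBIC)[:600,:800])
hsv=cv2.cvtColor(f,cv2.COLOR_RGB2HSV)
for n,(r,cc) in dict(tin=(195,332),lid=(180,320),lid2=(210,350),tray=(205,285),mark=(210,338),table=(230,240),wall=(243,290)).items(): print(n,f[r,cc],hsv[r,cc])
s=get_image('side');c=s['frame'][140:270,220:400]; cv2.imwrite('pics/sidecrop.png',cv2.resize(c[:,:,::-1],None,fx=4.4,fy=4.4,interpolation=cv2.INTER_CUBIC))
E
```

```text
tin [252 249 246] [ 15   6 252]
lid [154 149 144] [ 15  17 154]
lid2 [162 156 151] [ 14  17 162]
tray [67 64 62] [12 19 67]
mark [99 98 97] [15  5 99]
table [ 76 109  81] [ 65  77 109]
wall [ 72 102  77] [ 65  75 102]
```

View pics/topcrop.png

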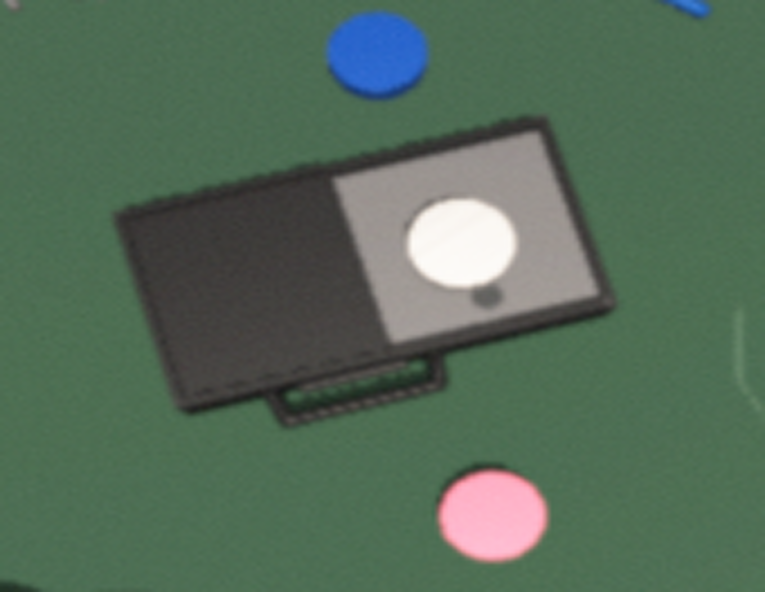

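View pics/sidecrop.png

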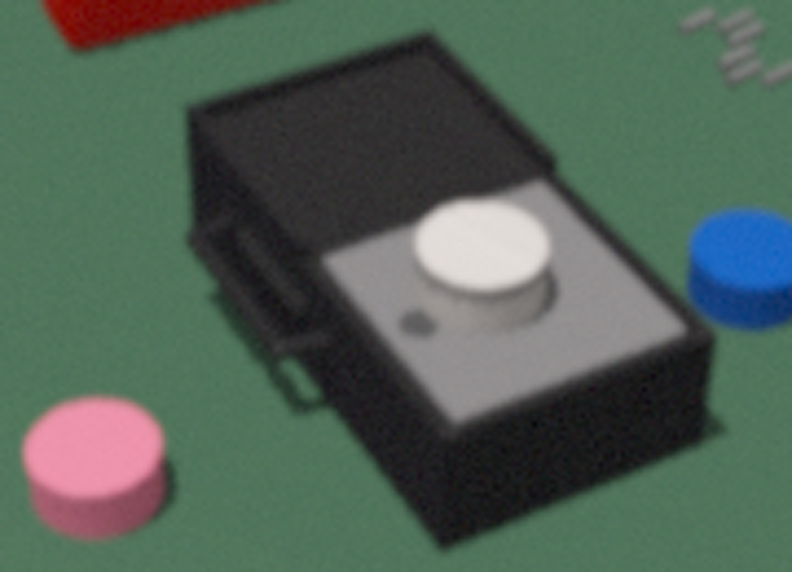

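The crops show the pale tin standing on the grey lid, with the dark mark just in front of it (top crop at (487,296)). The choice holds. Next I measure the lid, tin and mark.

```bash
python3 - <<'E'
from h import *
def big(m):
    cs,_=cv2.findContours(m.astype(np.uint8),cv2.RETR_EXTERNAL,cv2.CHAIN_APPROX_NONE); return max(cs,key=cv2.contourArea)[:,0,:]
for n,roi in [('top',(140,245,250,375)),('side',(140,270,260,385))]:
    g=get_image(n); f=g['frame']; hsv=cv2.cvtColor(f,cv2.COLOR_RGB2HSV)
    M=np.zeros(f.shape[:2],bool); M[roi[0]:roi[1],roi[2]:roi[3]]=1
    S,V=hsv[...,1],hsv[...,2]
    lid=M&(S<45)&(V>112)
    c=big(lid); P=ray(g,c,0.085)[:,:2].astype(np.float32)
    (ctr,wh,ang)=cv2.minAreaRect(P); box=cv2.boxPoints((ctr,wh,ang)); print(n,'lid ctr',ctr,wh,ang,box.round(4).tolist())
    thr=215 if n=='top' else 205
    tin=M&(V>thr)&(S<40); c=big(tin); P=ray(g,c,0.12)[:,:2].astype(np.float32)
    print(' tin',cv2.minEnclosingCircle(P),P.mean(0), cv2.fitEllipse(P))
    lidfill=np.zeros_like(lid,np.uint8); cv2.fillConvexPoly(lidfill,cv2.convexHull(big(lid)),1)
    dark=cv2.erode(lidfill,np.ones((5,5)))&(V<118)
    n_,_,st,ce=cv2.connectedComponentsWithStats(dark.astype(np.uint8))
    for k in range(1,n_):
        if st[k,4]>5: print(' mark',st[k],ce[k],ray(g,ce[k],0.085))
s=get_state(); 
from scipy.spatial.transform import Rotation as R
print(R.from_rotvec(s['tool_rot']).as_matrix().round(3))
E
```

```text
top lid ctr (0.5959157347679138, -0.05453991889953613) (0.1446954607963562, 0.1478758603334427) 15.126473426818848 [[0.5067999958992004, -0.0020000000949949026], [0.5454000234603882, -0.14480000734329224], [0.6851000189781189, -0.10700000077486038], [0.6464999914169312, 0.0357000008225441]]
 tin ((0.5848538875579834, -0.051312219351530075), 0.03566540405154228) [ 0.58503956 -0.0513647 ] ((0.5851881504058838, -0.05121159926056862), (0.0683387964963913, 0.06850912421941757), 60.57164001464844)
 mark [335 208   6   5  26] [337.65384615 209.84615385] [[ 0.54483135 -0.06788792  0.085     ]]
side lid ctr (0.5936703085899353, -0.05296827852725983) (0.144961416721344, 0.15748411417007446) 15.417463302612305 [[0.5029000043869019, 0.003700000001117587], [0.544700026512146, -0.14810000360012054], [0.684499979019165, -0.1096000000834465], [0.6425999999046326, 0.0421999990940094]]
 tin ((0.583884596824646, -0.05322915315628052), 0.03401007130742073) [ 0.5841889  -0.05383098] ((0.5841114521026611, -0.053534068167209625), (0.06325704604387283, 0.06645523011684418), 77.2963638305664)
 mark [328 201  19  12  66] [340.72727273 206.54545455] [[ 0.61215441 -0.06183185  0.085     ]]
 mark [311 211   8   5  32] [314.53125 213.28125] [[ 0.54445988 -0.07050004  0.085     ]]
[[-0.938  0.346 -0.   ]
 [ 0.346  0.938 -0.   ]
 [-0.    -0.    -1.   ]]
```

Measurements:
- The lid measures 145 x 148 mm, as given.
- Case yaw is about 15.1° and its origin about (0.5765, 0.019).
- The mark is at (0.545, -0.068), within 1 mm of the prediction.
- The tin is at (0.585, -0.052), which is case (-10, -71) mm.

The plan is to hold the fingers half open across case x, so both straddle the tin's back and push it along case +y. I turn the tool about 55° and move over in two calls.

Request:
play_rows:
  series: [50,-0.031,-0.028,0,0,0,5.5,50,-0.062,-0.056,0,0,0,11,50,-0.093,-0.084,0,0,0,16.5,50,-0.124,-0.112,0,0,0,22,50,-0.155,-0.14,0,0,0,27.5,50,-0.186,-0.168,0,0,0,33,50,-0.217,-0.196,0,0,0,38.5,50,-0.248,-0.224,0,0,0,44,50,-0.279,-0.252,0,0,0,49.5,50,-0.31,-0.28,0,0,0,54.7]

```text
time: 1.18
position: [0.4189, 0.2392, 0.2229]
tool_rot: [-1.916, -2.489, -0.002]
ft_force: [1.0, -0.2, -0.2]
grip_width: 0.506
```

```bash
cat >> h.py <<'E'
from scipy.spatial.transform import Rotation as Ro
O=np.array([.5765,.0190]); A=np.deg2rad(15.1); RC=np.array([[np.cos(A),-np.sin(A)],[np.sin(A),np.cos(A)]])
def w(cx,cy): return O+RC@[cx,cy]
def c(p): return RC.T@(np.asarray(p)[:2]-O)
def togo(cx,cy,z):
    s=get_state(); T=Ro.from_rotvec(s['tool_rot']).as_matrix(); y=np.rad2deg(np.arctan2(T[1,1],T[0,1]))
    print('t',s['time'],'pos',s['position'].round(4),'case',c(s['position']).round(4),'yaw y',y,'tilt',np.rad2deg(np.arccos(-T[2,2])),'F',s['ft_force'].round(2),'grip',s['grip_width'])
    print('shift tool',(T.T@(np.r_[w(cx,cy),z]-s['position'])).round(4))
E
python3 - <<'E'
from h import *
togo(-.010,-.150,.2)
E
```

```text
t 1.1833 pos [0.4189 0.2392 0.2229] case [-0.0948  0.2536] yaw y 14.825828445403365 tilt 0.06731034779293991 F [ 0.98 -0.18 -0.25] grip 0.5064469103721011
shift tool [-0.4032  0.0867  0.0227]
```

Request:
play_rows:
  series: [50,-0.04,0.009,0,0,0,0,50,-0.08,0.017,0,0,0,0,50,-0.12,0.026,0,0,0,0,50,-0.16,0.035,0,0,0,0,50,-0.2,0.043,0,0,0,0,50,-0.24,0.052,0,0,0,0,50,-0.28,0.061,0,0,0,0,50,-0.32,0.069,0,0,0,0,50,-0.36,0.078,0,0,0,0,50,-0.4,0.087,0,0,0,0]

```text
time: 2.02
position: [0.6072, -0.1241, 0.2229]
tool_rot: [1.909, 2.494, 0.001]
ft_force: [1.5, 0.4, -0.4]
grip_width: 0.499
```

```bash
python3 - <<'E'
from h import *
togo(-.010,-.150,.095)
g=get_image('wrist'); cv2.imwrite('pics/w1.png',g['frame'][:,:,::-1])
E
```

```text
t 2.0167 pos [ 0.6072 -0.1241  0.2229] case [-0.0077 -0.1462] yaw y 15.126620767517872 tilt 0.05545765015591817 F [ 1.46  0.39 -0.36] grip 0.49947803262141066
shift tool [-0.0038 -0.0024  0.1279]
```

View pics/w1.png

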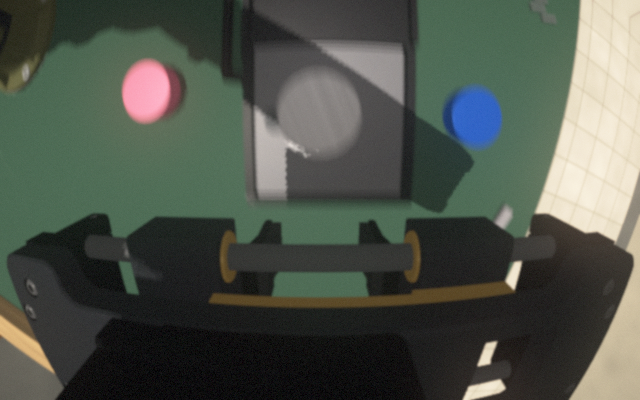

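The wrist view shows the tin at (320,112), centred between the fingertips at (270,230) and (372,230), with the lid square to the tool. Next I descend just outside the tin, over the lid's edge.

Request:
play_rows:
  series: [50,-0.002,-0.001,0.03,0,0,0,50,-0.004,-0.002,0.06,0,0,0,50,-0.004,-0.002,0.085,0,0,0,50,-0.004,-0.002,0.1,0,0,0,50,-0.004,-0.002,0.11,0,0,0,50,-0.004,-0.002,0.118,0,0,0,50,-0.004,-0.002,0.123,0,0,0,50,-0.004,-0.002,0.127,0,0,0,50,-0.004,-0.002,0.127,0,0,0]

```text
time: 2.82
position: [0.6057, -0.1268, 0.0956]
tool_rot: [1.91, 2.494, 0.0]
ft_force: [-1.0, -0.2, -0.4]
grip_width: 0.501
```

```bash
python3 - <<'E'
from h import *
togo(-.010,-.112,.095)
g=get_image('side'); cv2.imwrite('pics/s1.png',cv2.resize(g['frame'][120:290,200:420,::-1],None,fx=3.5,fy=3.5))
E
```

```text
t 2.8167 pos [ 0.6057 -0.1268  0.0956] case [-0.0098 -0.1483] yaw y 15.09639844442143 tilt 0.01878001964907669 F [-1.01 -0.21 -0.4 ] grip 0.5013564694588798
shift tool [ 0.0363 -0.0002  0.0006]
```

View pics/s1.png

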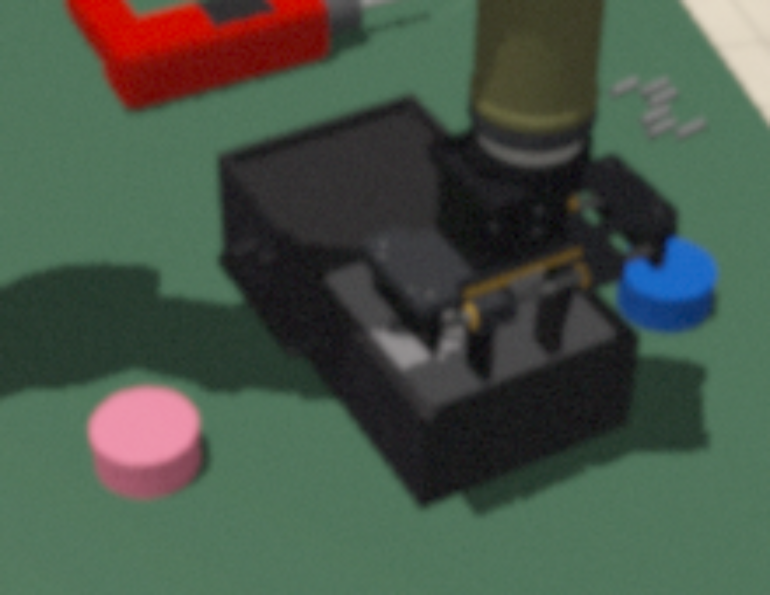

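The side view shows both fingertips just above the lid near its outer edge, behind the tin. Contact should come about 37 mm ahead, so I approach gently.

Request:
play_rows:
  series: [50,0.01,0,0,0,0,0,50,0.02,0,0,0,0,0,50,0.026,0,0,0,0,0,50,0.03,0,0,0,0,0,50,0.033,0,0,0,0,0,50,0.036,0,0,0,0,0,50,0.039,0,0,0,0,0,50,0.042,0,0,0,0,0,50,0.045,0,0,0,0,0,50,0.048,0,0,0,0,0]

```text
time: 3.7
position: [0.593, -0.0809, 0.0957]
tool_rot: [1.911, 2.493, -0.0]
ft_force: [1.0, -1.1, 0.5]
grip_width: 0.501
```

```bash
python3 - <<'E'
from h import *
togo(-.010,.033,.095)
for n in ['wrist']:
  g=get_image(n); cv2.imwrite('pics/w2.png',g['frame'][:,:,::-1])
g=get_image('side'); cv2.imwrite('pics/s2.png',cv2.resize(g['frame'][120:290,200:420,::-1],None,fx=3.5,fy=3.5))
E
```

```text
t 3.7 pos [ 0.593  -0.0809  0.0957] case [-0.0101 -0.1008] yaw y 15.051182765086487 tilt 0.03961219232398768 F [ 0.96 -1.07  0.52] grip 0.5007704152459548
shift tool [ 0.1338 -0.      0.0006]
```

View pics/w2.png

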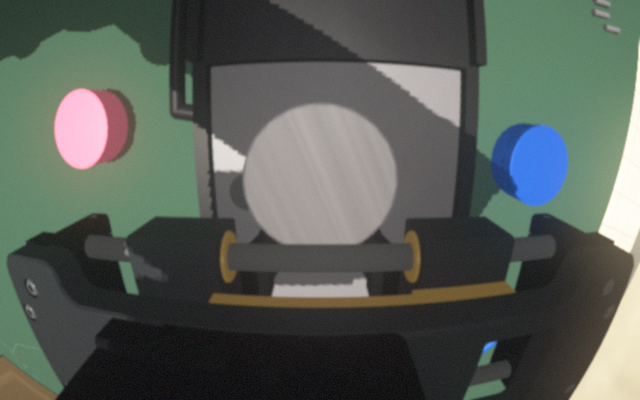

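View pics/s2.png

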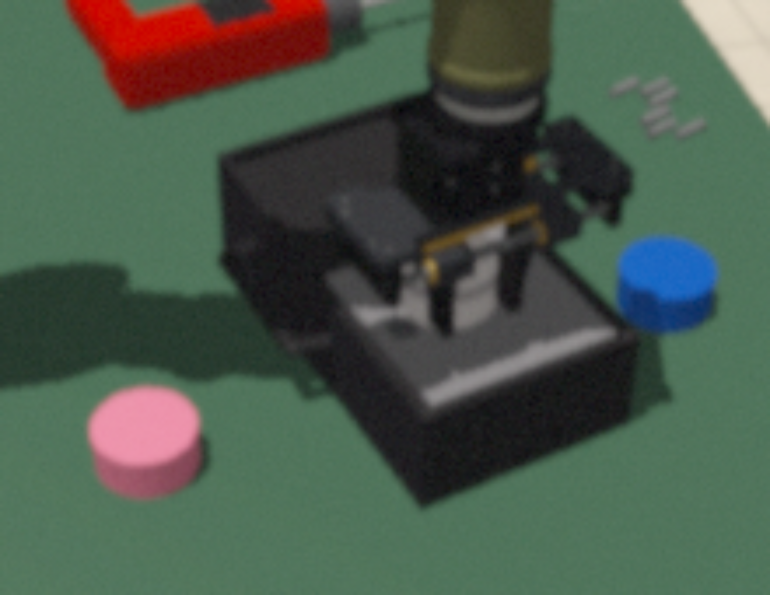

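The tin at (320,175) in the wrist view rests against both fingers, centred and level, and the lid is shut. I keep pushing slowly.

Request:
play_rows:
  series: [50,0.004,0,0,0,0,0,50,0.008,0,0,0,0,0,50,0.012,0,0,0,0,0,50,0.016,0,0,0,0,0,50,0.02,0,0,0,0,0,50,0.024,0,0,0,0,0,50,0.028,0,0,0,0,0,50,0.032,0,0,0,0,0,50,0.036,0,0,0,0,0,50,0.04,0,0,0,0,0]

```text
time: 4.63
position: [0.5825, -0.0415, 0.0956]
tool_rot: [-1.91, -2.494, -0.0]
ft_force: [0.3, -0.6, 0.2]
grip_width: 0.498
```

```bash
python3 - <<'E'
from h import *
togo(-.010,.033,.095)
g=get_image('wrist'); cv2.imwrite('pics/w3.png',g['frame'][:,:,::-1])
E
```

```text
t 4.6333 pos [ 0.5825 -0.0415  0.0956] case [-0.01   -0.0599] yaw y 15.091396302602124 tilt 0.007957977952394824 F [ 0.34 -0.6   0.21] grip 0.4975322758088621
shift tool [ 0.0929 -0.0001  0.0006]
```

View pics/w3.png

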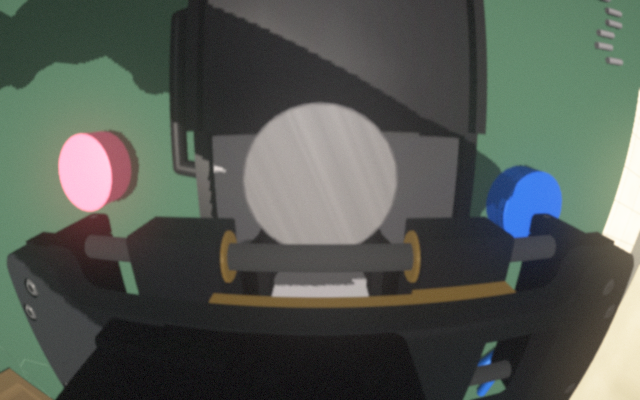

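The tin is still centred at (320,175) and now straddles the seam at row 135. Pushing on.

Request:
play_rows:
  series: [50,0.004,0,0,0,0,0,50,0.009,0,0,0,0,0,50,0.014,0,0,0,0,0,50,0.019,0,0,0,0,0,50,0.024,0,0,0,0,0,50,0.029,0,0,0,0,0,50,0.034,0,0,0,0,0,50,0.039,0,0,0,0,0,50,0.044,0,0,0,0,0,50,0.049,0,0,0,0,0]

```text
time: 5.52
position: [0.5697, 0.0059, 0.0956]
tool_rot: [-1.91, -2.494, -0.0]
ft_force: [-0.2, -0.2, 0.2]
grip_width: 0.498
```

Request:
play_rows:
  series: [50,0.005,0,0,0,0,0,50,0.01,0,0,0,0,0,50,0.015,0,0,0,0,0,50,0.02,0,0,0,0,0,50,0.025,0,0,0,0,0,50,0.03,0,0,0,0,0,50,0.034,0,0,0,0,0,50,0.038,0,0,0,0,0,50,0.041,0,0,0,0,0,50,0.043,0,0,0,0,0]

```text
time: 6.35
position: [0.5585, 0.0474, 0.0956]
tool_rot: [-1.91, -2.494, -0.0]
ft_force: [-0.0, -0.6, -0.8]
grip_width: 0.495
```

```bash
python3 - <<'E'
from h import *
togo(-.010,.033,.095)
g=get_image('wrist'); cv2.imwrite('pics/w4.png',g['frame'][:,:,::-1])
E
```

```text
t 6.35 pos [0.5585 0.0474 0.0956] case [-0.0099  0.0321] yaw y 15.105065621862058 tilt 0.01165382549331019 F [-0.   -0.57 -0.85] grip 0.4949995247621775
shift tool [ 0.0009 -0.0001  0.0006]
```

View pics/w4.png

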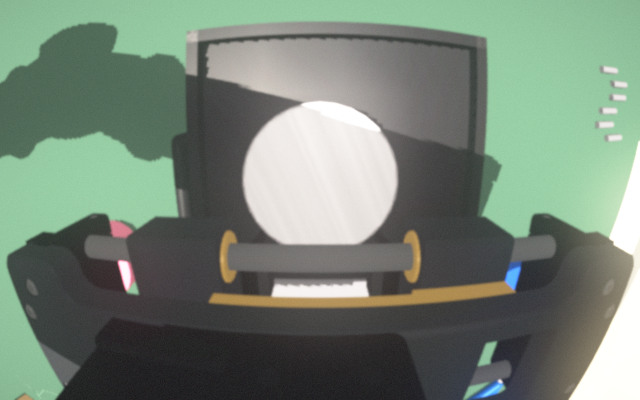

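The tin at (320,175) is wholly on the tray with the rim ahead of it, at case y of about +71 mm. I hold briefly and back off, then rise and close the fingers.

Request:
play_rows:
  series: [50,0,0,0,0,0,0,50,-0.008,0,0,0,0,0,50,-0.025,0,0,0,0,0,50,-0.035,0,0,0,0,0,50,-0.04,0,-0.02,0,0,0,20,-0.06,-0.01,-0.05,0,0,0,0,-0.085,-0.025,-0.06,0,0,0,0,-0.108,-0.043,-0.06,0,0,0,0,-0.108,-0.043,-0.06,0,0,0,0,-0.108,-0.043,-0.06,0,0,0]

```text
time: 7.23
position: [0.5448, -0.0716, 0.1561]
tool_rot: [1.917, 2.488, 0.001]
ft_force: [-0.0, 1.1, 0.1]
grip_width: 0.207
```

```bash
python3 - <<'E'
from h import *
togo(-.053,-.076,.09)
for n in ['wrist','top','side']:
  g=get_image(n); f=g['frame'][:,:,::-1]; cv2.imwrite(f'pics/{n}5.png',f if n=='wrist' else cv2.resize(f[120:290,200:420],None,fx=3.5,fy=3.5))
  if n!='wrist':
    print(n,proj(g,np.r_[w(-.01,.071),.12]),'crop',(proj(g,np.r_[w(-.01,.071),.12])-[200,120])*3.5)
E
```

```text
t 7.2333 pos [ 0.5448 -0.0716  0.1561] case [-0.0542 -0.0792] yaw y 14.77312492007252 tilt 0.05770741219456034 F [-0.02  1.11  0.12] grip 0.20725966933174972
shift tool [0.0032 0.0011 0.0661]
top [[286.92219543 208.34402957]] crop [[304.22768399 309.20410351]]
side [[300.8752276  163.31691817]] crop [[353.06329661 151.6092136 ]]
```

View pics/wrist5.png

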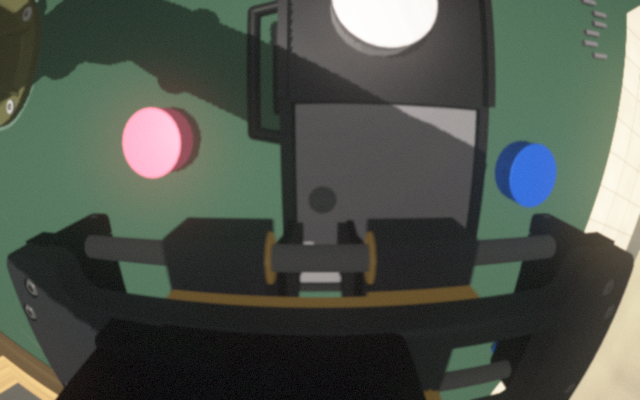

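View pics/top5.png

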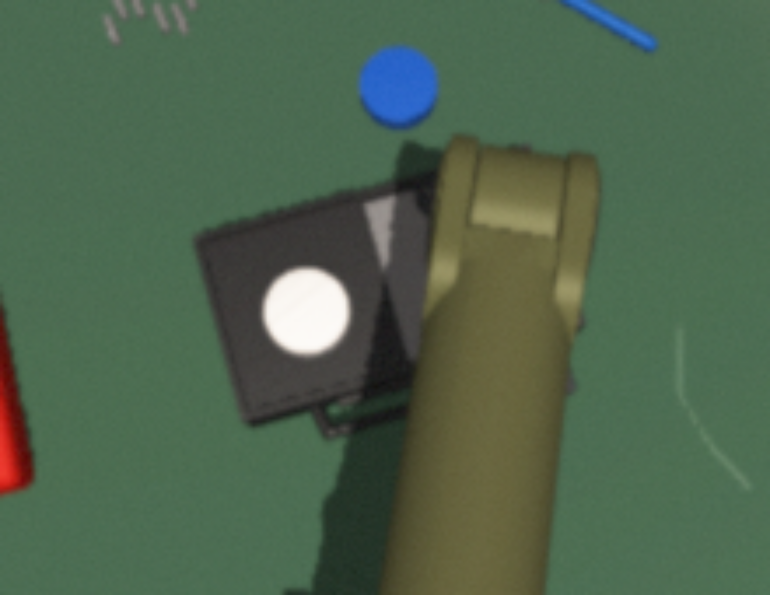

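View pics/side5.png

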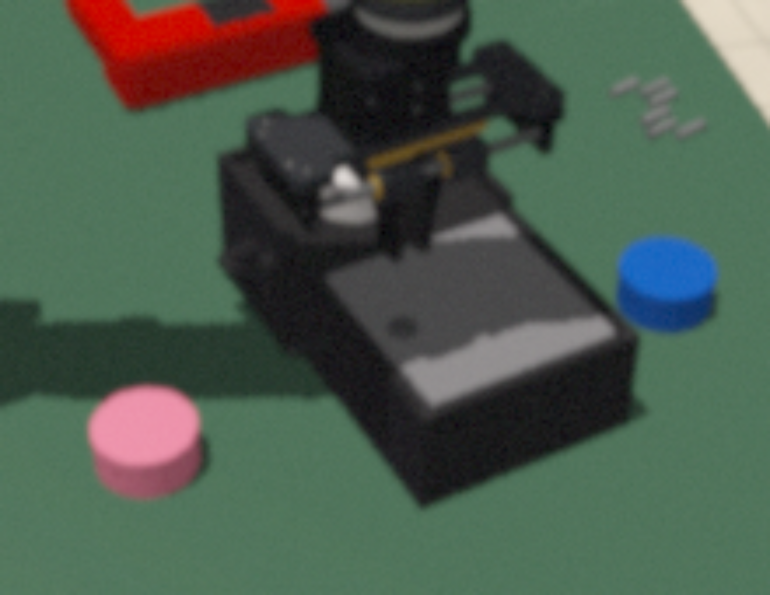

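In the top crop the tin is at (306,311), against (304,309) predicted, so it sits at case (-10, +71) mm as planned. The lid is shut and the mark is clear at (322,200) in the wrist view. I go down to just above the mark while the fingers finish shutting.

Request:
play_rows:
  series: [0,0.003,0.001,0,0,0,0,0,0.003,0.001,0.015,0,0,0,0,0.003,0.001,0.03,0,0,0,0,0.003,0.001,0.045,0,0,0,0,0.003,0.001,0.055,0,0,0,0,0.003,0.001,0.06,0,0,0,0,0.003,0.001,0.062,0,0,0,0,0.003,0.001,0.062,0,0,0]

```text
time: 8.05
position: [0.5455, -0.0651, 0.0934]
tool_rot: [-1.91, -2.494, 0.001]
ft_force: [-0.8, -0.3, -0.8]
grip_width: 0.005
```

```bash
python3 - <<'E'
from h import *
togo(-.053,-.076,.085)
g=get_image('side'); cv2.imwrite('pics/s6.png',cv2.resize(g['frame'][120:290,200:420,::-1],None,fx=3.5,fy=3.5))
E
```

```text
t 8.05 pos [ 0.5455 -0.0651  0.0934] case [-0.0519 -0.0731] yaw y 15.115869848266676 tilt 0.025934884730356753 F [-0.8  -0.31 -0.8 ] grip 0.004572305132687301
shift tool [-0.0029 -0.0011  0.0084]
```

View pics/s6.png

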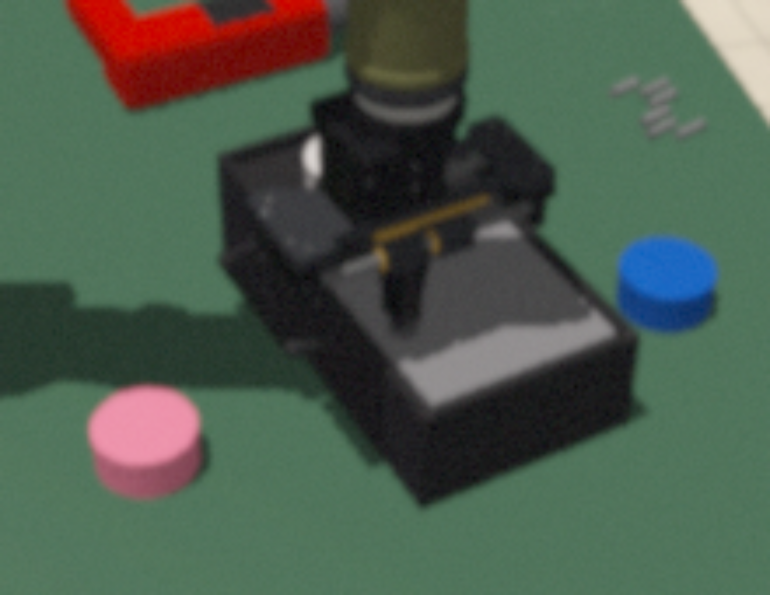

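The shut fingertips are over the mark and the lid is still shut. I correct 3 mm and press slowly, about 6.5 mm in.

Request:
play_rows:
  series: [0,-0.003,-0.001,0.002,0,0,0,0,-0.003,-0.001,0.005,0,0,0,0,-0.003,-0.001,0.007,0,0,0,0,-0.003,-0.001,0.009,0,0,0,0,-0.003,-0.001,0.011,0,0,0,0,-0.003,-0.001,0.0125,0,0,0,0,-0.003,-0.001,0.0135,0,0,0,0,-0.003,-0.001,0.0145,0,0,0,0,-0.003,-0.001,0.015,0,0,0,0,-0.003,-0.001,0.015,0,0,0]

```text
time: 8.93
position: [0.5456, -0.0688, 0.0799]
tool_rot: [1.911, 2.494, 0.001]
ft_force: [-4.5, 0.4, 9.5]
grip_width: 0.004
```

```bash
python3 - <<'E'
from h import *
togo(-.053,-.076,.078)
E
```

```text
t 8.9333 pos [ 0.5456 -0.0688  0.0799] case [-0.0527 -0.0767] yaw y 15.076357813178065 tilt 0.05086073194469341 F [-4.51  0.45  9.54] grip 0.004076612813708011
shift tool [ 0.0007 -0.0003  0.0019]
```

The force is 9.5 N at about 5 mm in, so it needs a little more.

Request:
play_rows:
  series: [0,0,0,0.0005,0,0,0,0,0,0,0.001,0,0,0,0,0,0,0.0015,0,0,0,0,0,0,0.002,0,0,0,0,0,0,0.002,0,0,0]

```text
time: 9.35
position: [0.5457, -0.0688, 0.0785]
tool_rot: [-1.911, -2.494, -0.002]
ft_force: [-5.7, 1.0, 12.7]
grip_width: 0.005
```

That is about 6.5 mm in at 12.7 N, past the release point. I withdraw upward.

Request:
play_rows:
  series: [0,0,0,-0.004,0,0,0,0,0,0,-0.012,0,0,0,0,0,0,-0.024,0,0,0,0,0,0,-0.04,0,0,0,0,0,0,-0.06,0,0,0,0,0,0,-0.085,0,0,0,0,0,0,-0.11,0,0,0,0,0,0,-0.135,0,0,0,0,0,0,-0.15,0,0,0,0,0,0,-0.15,0,0,0]

```text
time: 10.18
position: [0.5472, -0.0688, 0.2308]
tool_rot: [1.908, 2.49, 0.007]
ft_force: [0.3, -0.0, 0.1]
grip_width: 0.003
```

```bash
python3 - <<'E'
from h import *
togo(-.053,-.076,.228)
for n in ['wrist','side']:
  g=get_image(n); f=g['frame'][:,:,::-1]; cv2.imwrite(f'pics/{n}7.png',f if n=='wrist' else cv2.resize(f[120:290,200:420],None,fx=3.5,fy=3.5))
E
```

```text
t 10.1833 pos [ 0.5472 -0.0688  0.2308] case [-0.0511 -0.0772] yaw y 15.084461894215439 tilt 0.3854422180402067 F [ 0.29 -0.05  0.15] grip 0.003230201160612868
shift tool [ 0.0012 -0.0019  0.0028]
```

View pics/wrist7.png

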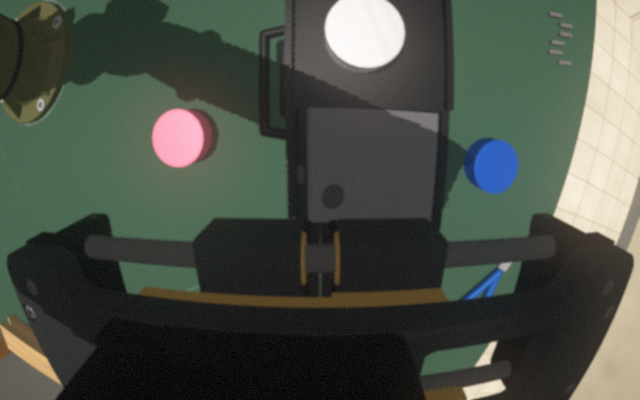

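View pics/side7.png

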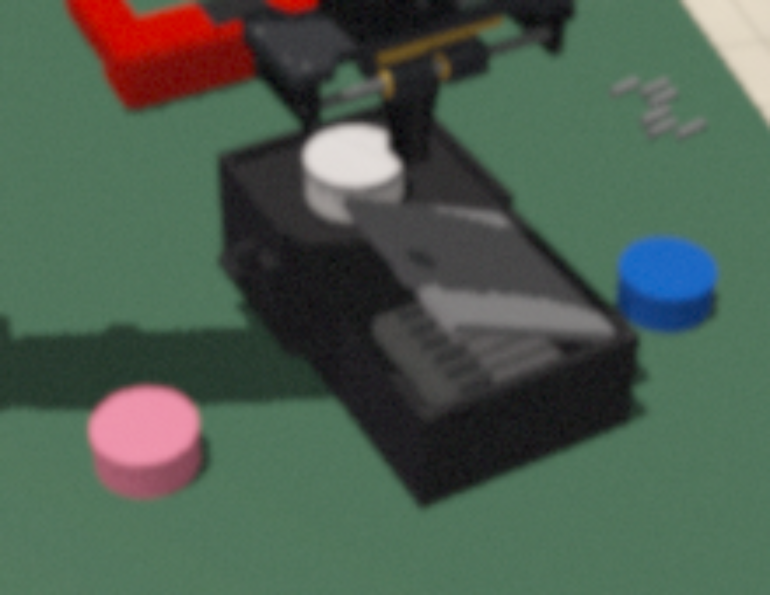

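The side crop shows the lid ajar with the bits visible under it, the tin standing on the tray at (353,165), and the tool well clear. I let it settle, then check the tin position and the lid edge again.

Request:
play_rows:
  series: [0,0,0,-0.02,0,0,0,0,0,0,-0.04,0,0,0,0,0,0,-0.05,0,0,0,0,0,0,-0.05,0,0,0,0,0,0,-0.05,0,0,0,0,0,0,-0.05,0,0,0,0,0,0,-0.05,0,0,0,0,0,0,-0.05,0,0,0,0,0,0,-0.05,0,0,0,0,0,0,-0.05,0,0,0]

```text
time: 11.12
position: [0.545, -0.0686, 0.2761]
tool_rot: [-1.91, -2.493, 0.001]
ft_force: [0.2, -0.2, 0.5]
grip_width: 0.006
```

```bash
python3 - <<'E'
from h import *
g=get_image('top'); f=g['frame']; hsv=cv2.cvtColor(f,cv2.COLOR_RGB2HSV); M=np.zeros(f.shape[:2],np.uint8)
M[150:245,250:330]=((hsv[...,2]>215)&(hsv[...,1]<40))[150:245,250:330]
cs,_=cv2.findContours(M,0,cv2.CHAIN_APPROX_NONE); k=max(cs,key=cv2.contourArea)[:,0]
P=ray(g,k,.12)[:,:2].astype(np.float32); ct,r=cv2.minEnclosingCircle(P); print('tin case',c(ct),r)
g=get_image('side'); im=cv2.resize(g['frame'][120:290,200:420,::-1],None,fx=3.5,fy=3.5)
for th,col in [(.3,(0,0,255)),(.46,(0,255,0))]:
  for cy in (-.15,-.002):
    p=(proj(g,np.r_[w(.072-.145*np.cos(th),cy),.085+.145*np.sin(th)])[0]-[200,120])*3.5
    cv2.circle(im,tuple(int(v) for v in p),4,col,-1)
cv2.imwrite('pics/s8.png',im); print(get_state()['ft_force'],get_state()['time'])
cv2.imwrite('pics/t8.png',f[:,:,::-1])
E
```

```text
tin case [-0.01027291  0.07073015] 0.03546247258782387
[ 0.36902302  0.04455459 -0.02208637] 11.2167
```

View pics/s8.png

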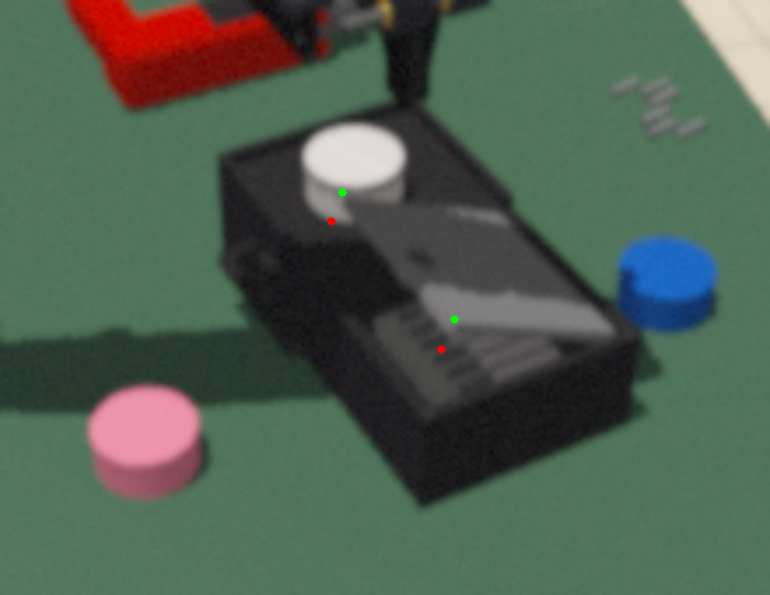

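View pics/t8.png

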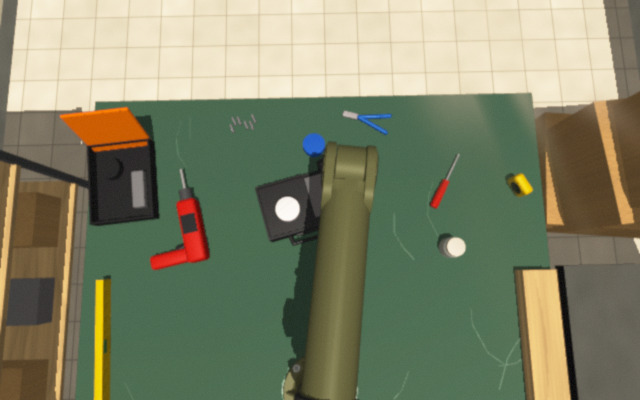

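The lid's front corners in the side crop, about (345,200) and (455,330), lie near the 0.46 rad markers and well past the 0.3 rad ones. The tin is at case (-10, +71) mm. The drill, jar and screwdriver have not moved in the top view. I hand in.

```bash
python3 -c "
from bench import *
print(close_job())"
```

```text
the job is handed in; nothing more can be done
None
```

The tin is on the tray, the lid has sprung ajar, and I handed the job in at about 11 s of the 51 s allowed; no verdict was reported.

- **Tin:** I slid it along case +y with half-open fingers straddling its back. The measured wrist force at the end of each push move stayed around 1 N. The last top view puts it at case (-10, +71) mm, upright.
- **Lid:** I pressed the mark with shut fingers to about 6.5 mm, at 12.7 N. When the fingers withdrew, the lid came up. Its front corners lie near the 0.46 rad prediction, perhaps slightly below it, and well above 0.3 rad.
- **Rest of the scene:** The arm was clear with wrist force near zero. The drill, jar and screwdriver looked unmoved in the top view. I compared them by eye and did not measure them.

No check failed. The first press stopped at about 5 mm and 9.5 N, so I pressed once more before withdrawing.

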